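# Load the insulation tester and hold its index plunger clear

## Task

Lay the loose insulated screwdriver flat in the empty pair of rests on the insulation tester's tray, next to the one already there and pointing the same way (blade towards the hood), without dropping it, and let go of it. Then pull the tester's sprung index plunger fully up out of its seat hole, so that the tray runs home into the hood, and keep it pulled: the test runs only while the plunger is held clear, so finish still holding it fully up.

Things in the scene. Friction and masses are not known exactly. Their poses are not given: they have to be found in the camera images.
- tester: grey bench insulation tester, fixed (place and heading vary); base 320 x 156 x 12 mm. x axis = the way the tray runs, into the hood; z up; origin on the bench on the tray's centre line. Hood with clear window: x 14 to 131, y -58 to 58 mm, 107 mm high. White tray deck: 30 mm above the bench, at first x -170 to 0, y -50 to 50 mm. Plunger bracket: x -100 to -60, y 51 to 95 mm, 54 mm high.
- tray (a joint): how far the tray has run to the hood, m: about 0.001 at the start (locked by the plunger), 0.080 = home at its stop. With the plunger clear, a damped spring (about 7 N) draws it home in about 2 s with the tools on it. Its flange has seat holes at 0, 0.040 and 0.080: let go early, the plunger drops back and stops the tray short.
- empty_rest (a point): on the tray, 42 mm above the bench: where the loose screwdriver's origin belongs in the empty rests, its x axis along this x (to the hood). Handle rest: floor at this height, 30 mm wide, lips 13 mm higher, 59 to 73 mm behind this point. Blade rest: flared notch, floor 10.5 mm higher, lips 23 mm higher, 40 to 50 mm ahead. Between them free for fingers down to the deck. Other rests 56 mm to +y.
- screwdriver_loose: the loose insulated screwdriver on the bench, right of the tester: 159 mm long, origin at the underside below the middle of its length, x axis to the blade tip, z up. Handle 24 mm wide, 25 mm high, x -79 to -1 mm; thin sleeved blade (5 mm, axis 13 mm above the underside) on to +79 mm. About 0.09 kg, mostly in the handle.
- screwdriver_loose_handle (a point): middle of the loose screwdriver's handle (38 mm behind its origin, 12.5 mm above its underside): the place to grasp it, across its 24 mm width
- screwdriver_loose_tip (a point): blade tip of the loose screwdriver
- screwdriver_in_tray: the same kind of screwdriver, already lying in the other rests of the tray, blade towards the hood; it stays there. Origin and axes as for the loose one.
- loaded_rest (a point): on the tray: the point where the origin of the screwdriver already loaded lies; axes as empty_rest
- index_plunger (a joint): how far the index plunger is pulled up, in m: 0 = seated, 0.012 = fully up at its stop. Its spring pulls down with 5 N seated, 10 N fully up (the tray pressing on the nose adds up to 5 N of drag until it is clear); the nose leaves the seat hole at about 0.007.
- plunger_knob: black round knob of the index plunger, 26 mm in diameter at the grip, axis vertical, origin at its lower end 66.5 mm above the bench when seated, top at 98.5 mm; it moves straight up and down only
- knob_grip (a point): on the knob's axis at the height to grip it, 86.5 mm above the bench when seated; 65 mm to the tester's +y side, 80 mm behind its origin. Space beside it is free along the tester's x; the loaded screwdriver (top 67 mm above the bench) lies 25 mm to its -y side.
- cap_blue: bystander: capacitor, 22 mm diameter, 41 mm high, standing; origin under its centre
- toroid_green: bystander: ring core, 26 mm diameter, 10 mm high, lying on the bench; origin under its centre
- relay_orange: bystander: upright block-shaped relay, 28 x 30 x 36 mm; origin under its centre

How it is judged:
By the outcome, as a careful person would: the job done as asked, in the order asked, and still so for the second after the job is handed in, while the arm keeps its last pose, push and grip.
It also fails if it takes over 54 s, if anything falls off the work surface, if the arm or the gripper's body presses on something with over 40 N, if the wrist force passes 120 N, or if a joint passes its speed limit or range.

## Robot

A 6-joint arm with a two-finger parallel gripper is mounted at the origin on a cart in front of the work surface, level with it; the furniture and walls round the work are solid. World frame = base frame: x ahead of the robot, y to its left, z up, the work surface at z = 0. Lengths are in m, angles in degrees, forces in N, time in s.
With the tool pointing down it reaches from about 0.35 to 0.875 m from the base axis. Payload 4.2 kg.
Tool frame: the origin (TCP) lies midway between the tips of the shut fingers; the grasp point (between the pads) lies 19 mm behind it; y points along the fingers, z is the direction in which the jaws open and shut, and the axes are right-handed (so a half turn about y gives the same grasp; the last joint's range is limited). The gripper opens to 87 mm and grips with 3 to 60 N. Pads are 19 mm wide; open, the fingers measure 117 mm over their backs; the gripper's body (75 mm by 190 mm) begins 51 mm behind the grasp point.
Start: joints at [14.817, 22.042, 0.453, 0, -68.411, -14.817], TCP at [0.625, 0, 0.223] pointing down, gripper open.
Joint ranges: [-179.83, 179.83], [-69.29, 118.12], [-61.27, 80.66], [-181.25, 117.63], [-171.15, -9.14], [-177.46, 177.46]. Speed limits (degrees/s): [159.86, 159.86, 180, 180, 180, 180].

## Interface

Orientations are given as [roll, pitch, yaw] about the fixed x, y, z axes, in that order (R = Rz(yaw) Ry(pitch) Rx(roll)).
In Python, from workcell import env gives the robot as it stands. The module is installed in compiled form; this text tells all that it offers. Calls block until the motion is done:
- env.goto(position, orientation): joint-space move of the TCP to a pose.
- env.move_straight(position, rotation=None, rate=0.15, force_limit=None): straight line of the TCP; rotation=None keeps the orientation; rate is the mean speed in m/s. With force_limit (N) it stops when the force on the tool has changed by that much, and returns True; else False.
- env.set_joints(angles): joint-space move.
- env.gripper_to(opening, grasp_force=None): opening from 0.0 (shut) to 1.0 (fully open); grasp_force is the grip in N (None keeps the last); returns when the fingers have stopped.
- env.dwell(seconds).
- env.inverse_kinematics(position, orientation): joint angles nearest the present ones, or None.
- env.read_state(): the state.
- env.grab_frame(name): name is "scene" or "side" or "wrist"; returns a dict with "image" (400x640x3 uint8, blue, green, red), "fx", "fy", "cx", "cy" (pixels), "position" and "orientation" of the camera in the world. Camera axes: x right, y up, looking along -z (the intrinsics and any distortion apply to the point x, -y, -z); pixel columns grow to the right and rows downward; lengths in m; the calibration is good to about 2 mm. A picture is of the moment at which its call begins. There is no depth.
A pose or a line that the arm cannot do raises env.Unreachable and nothing moves.
- env.close_job(): hands the job in, once; it reports no verdict.
Trained networks look in a picture, given as the dict that the camera call returned (one of the last four; its "shot" number tells which), for a name from the list of things; names that differ only in an ending like _2 or _b are one class to them, and where a whole thing is asked for, a point or a joint stands for the part that bears it (a point fixed in the world has none). Each returns a list of dicts, best first, with "score" (0 to 1); they miss things now and then, are a little off and sometimes report something else, mostly with a low value. They report only what shows in the picture. A call takes as long as a camera call.
- env.search_frame(picture, thing): "xyz" ([x, y, z] in m, in world coordinates, good to about 4 mm: the middle of the surface that is visible of it).
- env.trace(picture, thing): "mask" (400x640 bool, what is visible of it).
The state is a dict: "clock": time; "joint_positions": joint angles; "qvel": joint speeds; "joint_torque": joint torques, N m; "position": TCP position; "tool_rot": TCP orientation; "force": force on the tool from outside, world axes, zero at the start; "wrist_torque": the same for the moment, N m; "opening": opening from 0.0 (shut) to 1.0 (fully open).
Only numpy, scipy, OpenCV 4.12 (cv2) and the standard library are available. Lean on these libraries where they do the work, as an engineer would, in place of code of your own. Each camera call takes 0.05 s, during which the arm holds its last target.

## Working session

There is one attempt and no reset: what is moved stays moved. The work goes in short steps, each a Python script; the robot and the scene stay as the last script left them, time stands still between calls to the robot, and variables do not carry over. Pictures are saved under pics/ and viewed, and the job is handed in when it is done.

```bash
ls; mkdir -p pics; python3 - <<'E'
from workcell import env
import cv2
s=env.read_state(); print(s)
for n in ("scene","side","wrist"):
    p=env.grab_frame(n); cv2.imwrite(f"pics/a_{n}.png",p["image"])
    print(n,p["fx"],p["fy"],p["cx"],p["cy"],p["position"],p["orientation"],[k for k in p])
E
```

```text
pics
{'clock': 0.0, 'joint_positions': array([ 1.48191295e+01,  2.20913497e+01,  3.80059896e-01, -2.88784965e-02,
       -6.84099434e+01, -1.48156990e+01]), 'qvel': array([-0.02530598,  0.0434986 ,  0.09964752, -0.02759098, -0.01793974,
        0.07491622]), 'joint_torque': array([ 5.69075401e-04, -3.90661991e+01,  1.87403029e+01,  4.22001421e+00,
        1.09914420e-02, -1.81494070e-04]), 'position': array([6.24405735e-01, 4.86071186e-05, 2.21455592e-01]), 'tool_rot': array([-8.98759343e+01,  5.06339408e-03,  8.99927814e+01]), 'force': array([ 0.79732919, -0.80014614,  1.12859189]), 'wrist_torque': array([-0.00735526,  0.01904873, -0.06489551]), 'opening': 1.0004431169028083}
scene 507.2400663994313 507.2400663994313 323.97774706185345 204.06258307389646 [-0.14106281  0.58047929  0.67128027] [  51.96636953   -1.18039412 -117.59379108] ['image', 'fx', 'fy', 'cx', 'cy', 'position', 'orientation', 'shot']
side 463.4229663307152 463.4229663307152 317.47150767904145 200.91617141029937 [ 0.06292502 -0.59001342  0.42529658] [ 68.65525636  -0.66430671 -29.86738808] ['image', 'fx', 'fy', 'cx', 'cy', 'position', 'orientation', 'shot']
wrist 332.2426145900654 332.2426145900654 322.1242127156666 200.33363092390044 [ 0.6239576  -0.07644731  0.38381775] [-1.58944078e+01 -1.58598623e-01 -1.79996263e+02] ['image', 'fx', 'fy', 'cx', 'cy', 'position', 'orientation', 'shot']
```

View pics/a_scene.png

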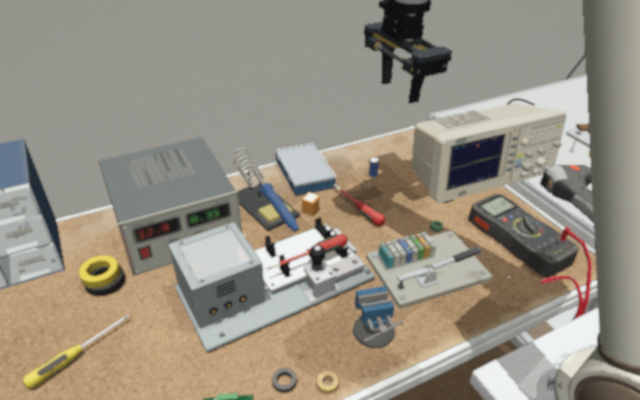

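View pics/a_side.png

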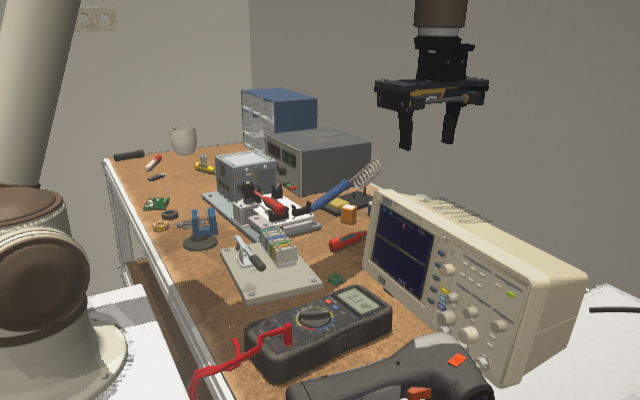

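View pics/a_wrist.png

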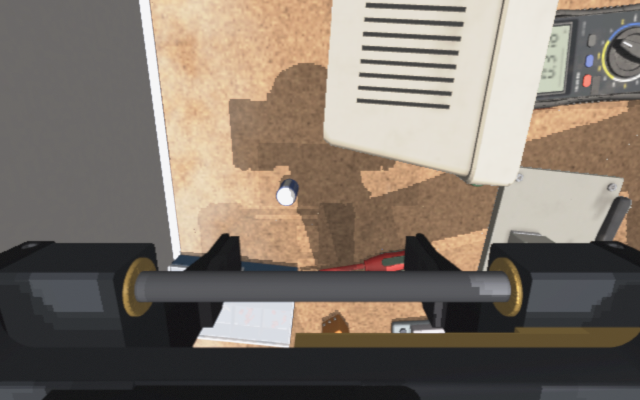

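```bash
cat > h.py <<'E'
from workcell import env
import cv2, numpy as np
from scipy.spatial.transform import Rotation as R
def RR(o): return R.from_euler('xyz',o,degrees=True).as_matrix()
def proj(p,X):
    X=np.atleast_2d(X); c=(X-p["position"])@RR(p["orientation"])
    return np.c_[p["cx"]+p["fx"]*c[:,0]/-c[:,2], p["cy"]-p["fy"]*c[:,1]/-c[:,2]]
def ray(p,uv,z):
    uv=np.atleast_2d(uv); d=np.c_[(uv[:,0]-p["cx"])/p["fx"],-(uv[:,1]-p["cy"])/p["fy"],-np.ones(len(uv))]@RR(p["orientation"]).T
    o=np.array(p["position"]); t=(z-o[2])/d[:,2]; return o+d*t[:,None]
E
python3 - <<'E'
from h import *
names="tester tray empty_rest screwdriver_loose screwdriver_loose_handle screwdriver_loose_tip screwdriver_in_tray loaded_rest plunger_knob knob_grip cap_blue toroid_green relay_orange".split()
for n in ("scene","side"):
    p=env.grab_frame(n)
    print(n)
    for t in names:
        try: r=env.search_frame(p,t)
        except Exception as e: print(t,e); continue
        print(t,[(np.round(q["xyz"],4).tolist(),round(q["score"],2),proj(p,q["xyz"]).round()[0].tolist()) for q in r[:3]])
print(env.read_state()["clock"])
E
```

```text
scene
tester [([0.4082, 0.4129, 0.0327], 0.62, [252.0, 297.0])]
tray [([0.453, 0.303, 0.0253], 0.89, [300.0, 262.0])]
empty_rest [([0.4512, 0.3029, 0.0321], 0.59, [301.0, 260.0])]
screwdriver_loose []
screwdriver_loose_handle [([0.5304, 0.1175, 0.0185], 0.69, [366.0, 212.0]), ([0.443, 0.0049, 0.0078], 0.35, [435.0, 225.0])]
screwdriver_loose_tip [([0.5342, 0.1132, 0.0186], 0.66, [367.0, 211.0]), ([0.4498, 0.3003, 0.0321], 0.36, [302.0, 260.0])]
screwdriver_in_tray [([0.4408, 0.2604, 0.057], 0.65, [325.0, 246.0])]
loaded_rest [([0.4488, 0.2982, 0.0291], 0.95, [304.0, 261.0])]
plunger_knob [([0.3956, 0.3008, 0.0966], 0.74, [316.0, 253.0])]
knob_grip [([0.3909, 0.3025, 0.0907], 0.54, [317.0, 257.0])]
cap_blue [([0.6555, 0.0238, 0.0241], 0.51, [373.0, 168.0])]
toroid_green []
relay_orange [([0.6015, 0.2118, 0.0245], 0.63, [309.0, 203.0])]
side
tester [([0.4345, 0.3593, 0.0343], 0.64, [251.0, 199.0]), ([0.3981, 0.2874, 0.0916], 0.34, [247.0, 188.0])]
tray [([0.4492, 0.2343, 0.0307], 0.83, [280.0, 218.0])]
empty_rest [([0.4519, 0.2391, 0.0307], 0.71, [280.0, 217.0])]
screwdriver_loose [([0.5281, 0.1011, 0.014], 0.85, [345.0, 242.0])]
screwdriver_loose_handle [([0.526, 0.0982, 0.0207], 0.83, [345.0, 239.0]), ([0.4524, 0.2348, 0.0333], 0.43, [281.0, 217.0])]
screwdriver_loose_tip [([0.5264, 0.0949, 0.0173], 0.71, [346.0, 242.0])]
screwdriver_in_tray [([0.4389, 0.2432, 0.06], 0.6, [273.0, 205.0])]
loaded_rest [([0.4526, 0.2399, 0.0321], 0.89, [280.0, 216.0])]
plunger_knob [([0.3985, 0.2867, 0.0879], 0.47, [247.0, 189.0])]
knob_grip [([0.3981, 0.287, 0.0875], 0.7, [247.0, 189.0])]
cap_blue []
toroid_green [([0.4414, -0.0032, 0.0049], 0.63, [335.0, 281.0])]
relay_orange [([0.599, 0.2019, 0.0243], 0.61, [347.0, 213.0])]
1.55
```

```bash
python3 - <<'E'
from h import *
import pickle
for i,pos in enumerate(([0.5,0.22,0.26],[0.45,0.37,0.26])):
    env.goto(pos,[-90,0,90]); env.dwell(0.2)
    p=env.grab_frame("wrist"); cv2.imwrite(f"pics/b{i}.png",p["image"]); pickle.dump(p,open(f"b{i}.pkl","wb"))
    print(p["position"],p["orientation"])
    for t in "screwdriver_loose screwdriver_loose_handle screwdriver_loose_tip empty_rest tray loaded_rest screwdriver_in_tray plunger_knob knob_grip".split():
        r=env.search_frame(p,t)
        print(t,[(np.round(q["xyz"],4).tolist(),round(q["score"],2),proj(p,q["xyz"]).round()[0].tolist()) for q in r[:3]])
print(env.read_state()["clock"])
E
```

```text
[0.49974256 0.14259683 0.42183034] [-1.58660797e+01 -8.09496820e-02  1.79897953e+02]
screwdriver_loose [([0.5414, 0.1101, 0.0244], 0.8, [285.0, 76.0])]
screwdriver_loose_handle [([0.5389, 0.1147, 0.0217], 0.92, [287.0, 80.0])]
screwdriver_loose_tip []
empty_rest [([0.4665, 0.2684, 0.0284], 0.8, [349.0, 211.0]), ([0.4152, 0.292, 0.0909], 0.56, [400.0, 249.0])]
tray [([0.4629, 0.2704, 0.0318], 0.93, [352.0, 213.0])]
loaded_rest [([0.468, 0.2714, 0.0287], 0.84, [347.0, 213.0])]
screwdriver_in_tray [([0.4429, 0.2554, 0.0646], 0.9, [372.0, 210.0])]
plunger_knob [([0.4158, 0.2904, 0.0856], 0.43, [399.0, 246.0])]
knob_grip [([0.5444, 0.1127, 0.022], 0.5, [282.0, 79.0])]
[0.44950419 0.29255143 0.42243829] [-1.59060881e+01 -3.74286063e-02  1.79926587e+02]
screwdriver_loose []
screwdriver_loose_handle []
screwdriver_loose_tip []
empty_rest [([0.4704, 0.2832, 0.0282], 0.67, [303.0, 97.0])]
tray [([0.4653, 0.2846, 0.0296], 0.75, [308.0, 98.0])]
loaded_rest [([0.474, 0.2849, 0.0264], 0.78, [300.0, 99.0])]
screwdriver_in_tray [([0.4382, 0.2639, 0.0691], 0.6, [333.0, 76.0])]
plunger_knob [([0.4022, 0.2972, 0.0963], 0.79, [372.0, 111.0])]
knob_grip [([0.4046, 0.2978, 0.0953], 0.58, [369.0, 111.0])]
4.625
```

View pics/b0.png

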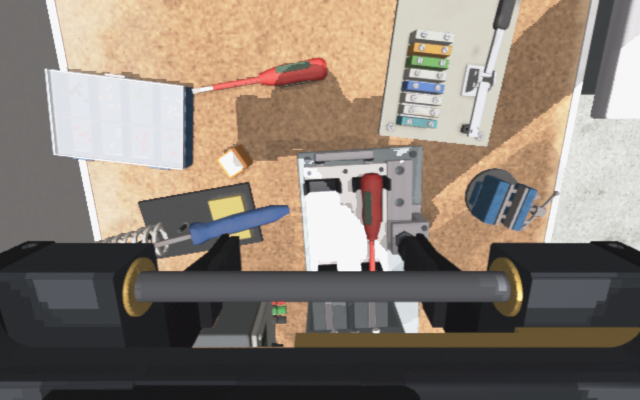

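View pics/b1.png

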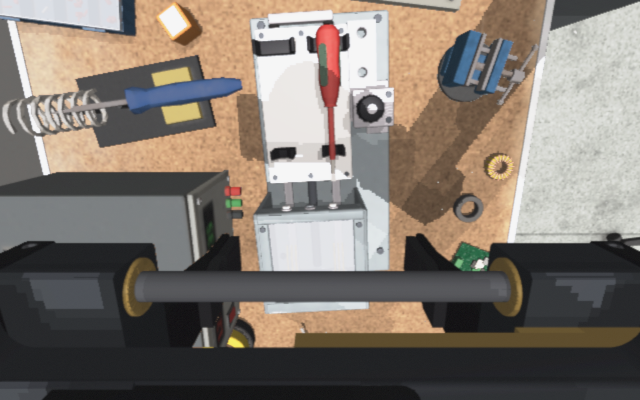

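```bash
python3 - <<'E'
import cv2
a=cv2.imread("pics/b1.png")[0:230,230:410]; cv2.imwrite("pics/b1z.png",cv2.resize(a,None,fx=2.6*1,fy=2.6,interpolation=cv2.INTER_CUBIC))
a=cv2.imread("pics/b0.png")[40:125,170:345]; cv2.imwrite("pics/b0z.png",cv2.resize(a,None,fx=4,fy=4,interpolation=cv2.INTER_CUBIC))
E
```

```text
(no output)
```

View pics/b1z.png

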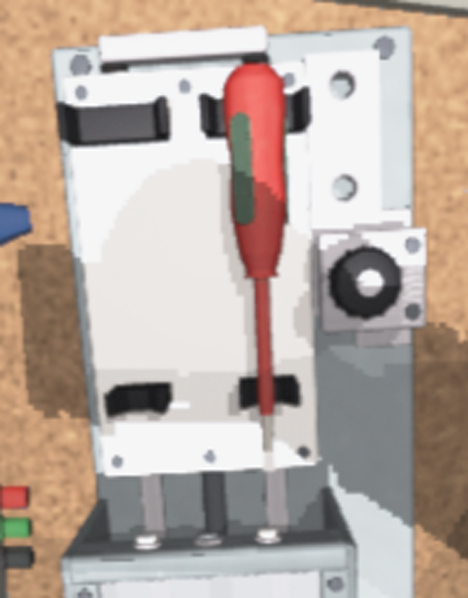

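View pics/b0z.png

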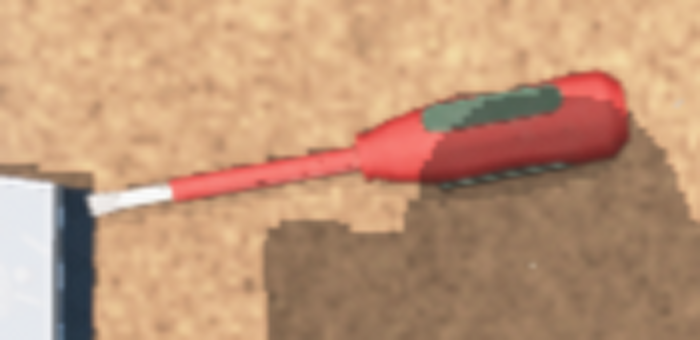

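```bash
cat > fit.py <<'E'
from h import *
import pickle
from scipy.optimize import least_squares
p=pickle.load(open("b1.pkl","rb"))
Z=lambda u,v:(230+u/2.6,v/2.6)
obs=[ # x,y,z (tester), uv ; None x -> base rear param
((0.001,-.05,.03),Z(104,475)),((0.001,.05,.03),Z(316,464)),((-.169,-.05,.03),Z(66,74)),
(('b',-.078,.012),Z(53,48)),(('b',.078,.012),Z(411,28)),
((-.08,.065,.0985),Z(370,281)),((.014,-.058,.107),Z(64,556)),((.014,.058,.107),Z(354,544)),
((-.06,.095,.054),Z(425,322)),((-.1,.095,.054),Z(421,230)),
]
def T(q,X):
    c,s=np.cos(q[2]),np.sin(q[2]); X=np.asarray(X,float)
    return np.array([q[0]+c*X[0]-s*X[1],q[1]+s*X[0]+c*X[1],X[2]])
def f(q):
    r=[]
    for X,uv in obs:
        X=[q[3] if X[0]=='b' else X[0],X[1],X[2]]
        r+=list(proj(p,T(q,X))[0]-uv)
    return np.array(r)
if __name__=="__main__":
    s=least_squares(f,[0.45,0.35,1.5,-.2],loss='soft_l1')
    q=s.x; print(q[:2],np.degrees(q[2]),q[3]); print(f(q).reshape(-1,2).round(1))
    np.save("tester.npy",q)
    ti=lambda w:((w[0]-q[0])*np.cos(q[2])+(w[1]-q[1])*np.sin(q[2]),-(w[0]-q[0])*np.sin(q[2])+(w[1]-q[1])*np.cos(q[2]))
    for n,uv,z in [("hr L back",(62,104),.055),("hr L front",(62,142),.055),("hr R back",(167,99),.055),("hr R front",(167,137),.055),("br L",(107,397),.065),("br R",(170,397),.065),("br top",(138,385),.065),("br bot",(138,412),.065),
       ("hr2 L",(203,115),.055),("hr2 R",(309,110),.055),
       ("sd end",(254,63),.0545),("sd tip",(268,450),.055),("sd collar",(261,277),.055)]:
        print(n,np.round(ti(ray(p,Z(*uv),z)[0]),4))
    for y in (-.028,.028): print(T(q,[-.08,y,.042]))
E
python3 fit.py
```

```text
[0.46304294 0.37902156] 92.59116310317832 -0.1836260616597069
[[ -0.4   0.1]
 [  0.7   0.6]
 [ -0.1  -0.6]
 [-18.4  -0.2]
 [-15.6   0.3]
 [  0.4   1.5]
 [ -3.6  -0.7]
 [  1.2  -1.3]
 [  1.    3. ]
 [  3.   -0.4]]
hr L back [-0.1527 -0.0483]
hr L front [-0.1391 -0.0497]
hr R back [-0.1526 -0.0074]
hr R front [-0.139  -0.0083]
br L [-0.0397 -0.0393]
br R [-0.0385 -0.0133]
br top [-0.0441 -0.0261]
br bot [-0.0329 -0.027 ]
hr2 L [-0.1463  0.0062]
hr2 R [-0.1461  0.0476]
sd end [-0.1638  0.0269]
sd tip [-0.0124  0.0266]
sd collar [-0.0844  0.0264]
[0.49463102 0.30036921 0.042     ]
[0.43868828 0.29783751 0.042     ]
```

```bash
cat > fit2.py <<'E'
from fit import *
p0=pickle.load(open("b0.pkl","rb"))
Y=lambda u,v:(170+u/4,40+v/4)
P={n:ray(p0,Y(*uv),z)[0] for n,uv,z in [("end",(629,105),.0125),("tip",(92,206),.013),("collar",(358,158),.0125),("sleeve",(173,190),.013)]}
for n in P: print(n,P[n].round(4))
d=P["tip"]-P["end"]; print(np.linalg.norm(d[:2]),np.degrees(np.arctan2(d[1],d[0])))
d2=P["sleeve"]-P["collar"];print(np.degrees(np.arctan2(d2[1],d2[0])))
# refined tester fit w/o base corners
obs[:]=[o for o in obs if o[0][0]!='b']
s=least_squares(f,[0.45,0.35,1.5,-.2],loss='soft_l1');q=s.x;print(q[:2],np.degrees(q[2]));print(f(q).reshape(-1,2).round(1))
r=env.read_state();print(r["position"],r["tool_rot"],r["joint_positions"],r["clock"])
for n in ("scene","side"):
    pp=env.grab_frame(n); im=cv2.resize(pp["image"],None,fx=3,fy=3,interpolation=cv2.INTER_CUBIC)
    L=[[(x,y,.03) for x,y in ((.001,-.05),(.001,.05),(-.169,.05),(-.169,-.05))],[(x,y,.107) for x,y in ((.014,-.058),(.014,.058),(.131,.058),(.131,-.058))],[(x,y,.054) for x,y in ((-.1,.051),(-.1,.095),(-.06,.095),(-.06,.051))]]
    for l in L:
        uv=np.array([proj(pp,T(q,X))[0] for X in l]); cv2.polylines(im,[(uv*3+1).astype(int)],True,(0,255,0),1)
    def ln(A,B,c): cv2.line(im,*[tuple((proj(pp,X)[0]*3+1).astype(int).tolist()) for X in (A,B)],c,1)
    ln(T(q,(-.08,.065,.054)),T(q,(-.08,.065,.0985)),(255,255,0))
    ln(T(q,(-.083-.079,.028,.055)),T(q,(-.083+.079,.028,.055)),(255,255,0))
    ln(T(q,(-.083-.079,-.028,.055)),T(q,(-.083+.079,-.028,.055)),(255,0,255))
    ln(P["end"],P["tip"],(255,255,0))
    c=(proj(pp,[[.5,.22,.03]])[0]*3).astype(int)
    x0,y0=max(0,c[0]-400),max(0,c[1]-280); cv2.imwrite(f"pics/c_{n}.png",im[y0:y0+560,x0:x0+780])
np.save("tester.npy",q)
E
python3 fit2.py
```

```text
end [0.4932 0.0988 0.0125]
tip [0.6502 0.1261 0.013 ]
collar [0.5718 0.113  0.0125]
sleeve [0.6261 0.1217 0.013 ]
0.1593379396820203 9.880935006053061
9.13831413346412
[0.46315419 0.37901237] 93.0189205753486
[[-0.5  0.4]
 [ 0.6  0.3]
 [-1.3 -0.1]
 [-0.4  1. ]
 [-3.5 -0.3]
 [ 1.2 -1.7]
 [ 0.5  2.4]
 [ 2.2 -1.1]]
[0.45005313 0.36993513 0.25998911] [-8.99996473e+01  3.75986890e-04  8.99933598e+01] [ 5.53396347e+01  1.65434290e+01 -2.21819320e+00 -8.06542861e-05
 -7.12388876e+01 -5.53462490e+01] 4.625
```

View pics/c_scene.png

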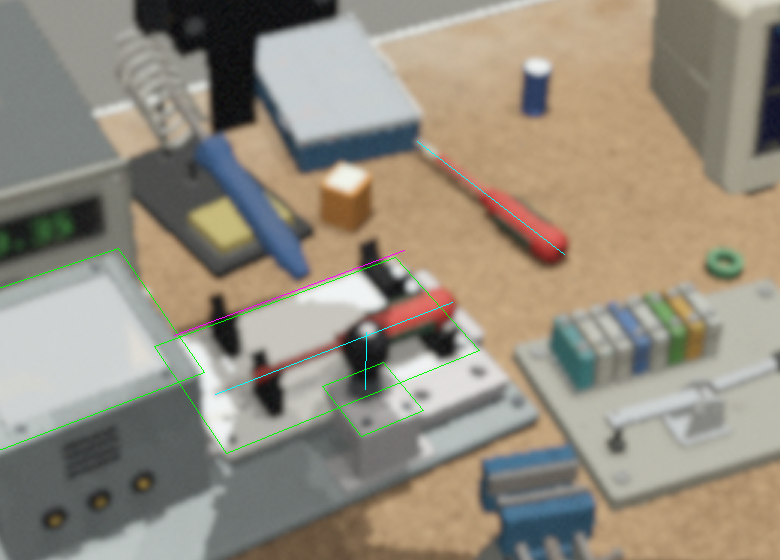

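View pics/c_side.png

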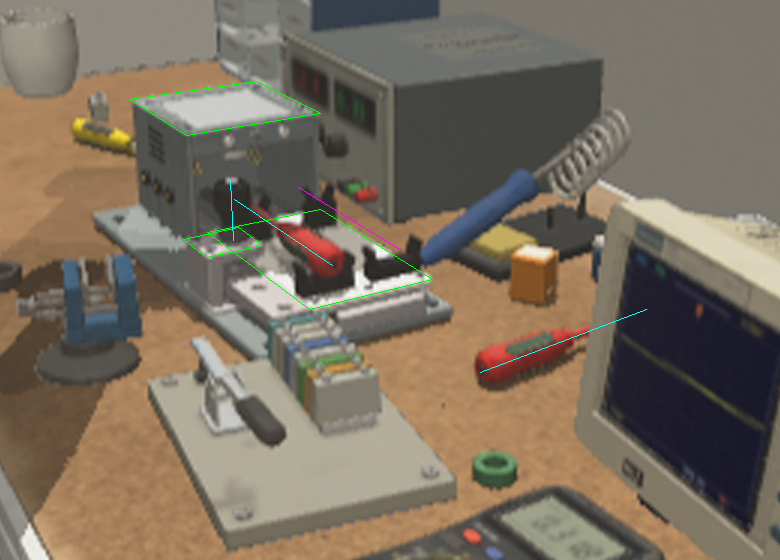

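```bash
python3 - <<'E'
from fit import *
q=np.load("tester.npy")
sc=env.grab_frame("scene"); sd=env.grab_frame("side")
def full(pp,uv):
    c=(proj(pp,[[.5,.22,.03]])[0]*3).astype(int); x0,y0=max(0,c[0]-400),max(0,c[1]-280); return ((uv[0]+x0)/3,(uv[1]+y0)/3)
def tri(o):
    g=lambda X:np.concatenate([proj(pp,X)[0]-uv for pp,uv in o]); s=least_squares(g,[.55,.25,.06]); return s.x.round(3),g(s.x).round(1)
print("low",tri([(p,(240,87)),(sc,full(sc,(302,272))),(sd,full(sd,(428,257)))]))
print("up",tri([(p,(168,96)),(sc,full(sc,(205,145))),(sd,full(sd,(530,183)))]))
print("coil top",tri([(p,(10,108)),(sd,full(sd,(618,120)))]))
print("knob top",tri([(p,Z:=(230+370/2.6,281/2.6)),(sc,full(sc,(366,327))),(sd,full(sd,(232,183)))]), T(q,(-.08,.065,.0985)))
E=T(q,(-.083,-.028,.042)); print("E",E)
hs=np.array([.493,.0988])+.041*np.array([np.cos(np.radians(9.8)),np.sin(np.radians(9.8))]); print(hs)
for pos,yaw in (([*hs,.005],9.8),([*T(q,(-.121,-.028,0))[:2],.05],np.degrees(q[2])),([*T(q,(-.08,.065,0))[:2],.07],np.degrees(q[2])+90),([*T(q,(-.08,.065,0))[:2],.07],np.degrees(q[2])-90)):
    for k in (0,180):
        j=env.inverse_kinematics(pos,[-90,0,yaw+k]); print(np.round(pos,3),yaw+k,None if j is None else np.round(j,1))
E
```

```text
low (array([0.545, 0.271, 0.021]), array([-1.1, -1. , -0.9,  0.4, -2.7,  0.3]))
up (array([0.618, 0.285, 0.062]), array([ -8.6,   1.8,   9.2,   7.5, -12.2,   1.4]))
coil top (array([0.744, 0.294, 0.096]), array([-0. , -0. , -0.1,  0.1]))
knob top (array([0.403, 0.295, 0.099]), array([-0.5, -0.2,  0.4,  0.7, -0.6, -0.9])) [0.40245766 0.29570013 0.0985    ]
E [0.49548659 0.2976022  0.042     ]
[0.53340172 0.10577859]
[0.533 0.106 0.005] 9.8 [  28.3   29.   -25.4   -0.   -35.6 -108.5]
[0.533 0.106 0.005] 189.8 [ 28.3  29.  -25.4   0.  -35.6  71.5]
[0.497 0.26  0.05 ] 93.0189205753486 [ 44.1  26.5 -20.8   0.  -42.7 -41.1]
[0.497 0.26  0.05 ] 273.0189205753486 [ 44.1  26.5 -20.8   0.  -42.7 138.9]
[0.402 0.296 0.07 ] 183.0189205753486 [ 55.   20.  -28.4   0.  -41.7  38.1]
[0.402 0.296 0.07 ] 363.0189205753486 [  55.    20.   -28.4   -0.   -41.7 -141.9]
[0.402 0.296 0.07 ] 3.018920575348602 [  55.    20.   -28.4   -0.   -41.7 -141.9]
[0.402 0.296 0.07 ] 183.0189205753486 [ 55.   20.  -28.4   0.  -41.7  38.1]
```

```bash
python3 - <<'E'
from h import *
o=[-90,0,9.6]
env.gripper_to(0.6,25)
env.goto([.5334,.1058,.16],o)
env.move_straight([.5334,.1058,.035],rate=0.15)
env.dwell(0.1)
p=env.grab_frame("side"); cv2.imwrite("pics/d_side.png",p["image"][100:350,200:500].repeat(2,0).repeat(2,1))
p=env.grab_frame("wrist"); cv2.imwrite("pics/d_wrist.png",p["image"])
r=env.read_state();print(r["position"],r["tool_rot"],r["force"],r["clock"],r["opening"])
E
```

```text
[0.5339595  0.10611755 0.03595362] [-89.96466601  -0.1127538    9.6087334 ] [0.12154294 0.8372504  0.38813326] 8.0083 0.6010320340564285
```

View pics/d_side.png

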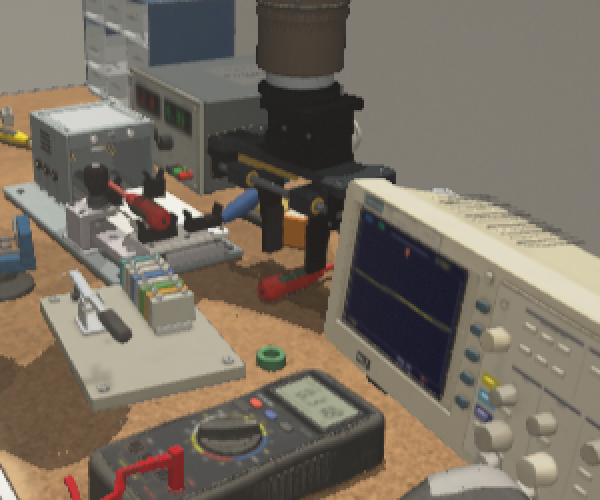

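View pics/d_wrist.png

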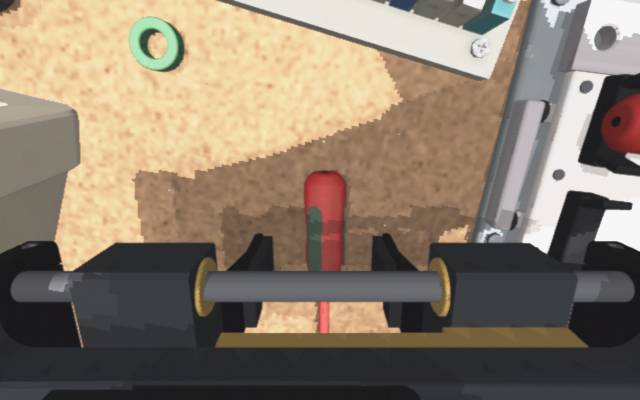

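```bash
python3 - <<'E'
from h import *
hit=env.move_straight([.5334,.1058,.004],rate=0.08,force_limit=12)
r=env.read_state();print(hit,r["position"],r["force"])
env.gripper_to(0.0,25)
r=env.read_state();print(r["opening"]*87,r["position"],r["force"])
env.move_straight([.5334,.1058,.05],rate=0.12)
env.dwell(.1)
p=env.grab_frame("wrist"); cv2.imwrite("pics/e_wrist.png",p["image"])
p=env.grab_frame("side"); cv2.imwrite("pics/e_side.png",p["image"][150:300,250:450].repeat(3,0).repeat(3,1))
r=env.read_state();print(r["position"],r["tool_rot"],r["force"],r["clock"],r["opening"])
E
```

```text
False [0.53349326 0.10574694 0.00384344] [-0.02383172 -0.37511638  0.07587878]
24.291763395155527 [0.53354898 0.10594128 0.00425958] [-1.39036059  1.4559627   1.73402578]
[0.53273902 0.10547957 0.04899224] [-90.03135487   0.11850413   9.58749034] [-0.22878522  0.00314595 -1.09420722] 9.875 0.2772457752280403
```

View pics/e_side.png

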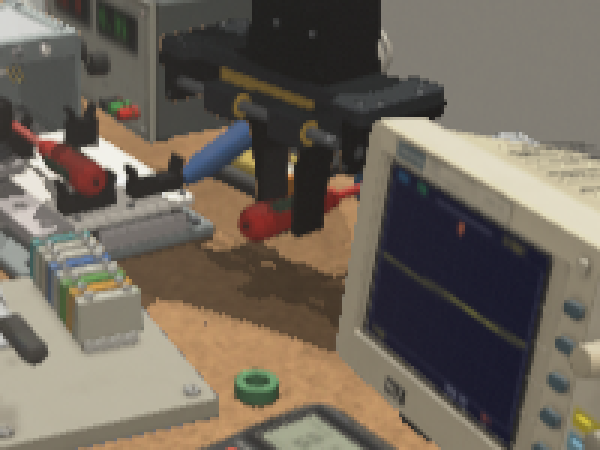

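View pics/e_wrist.png

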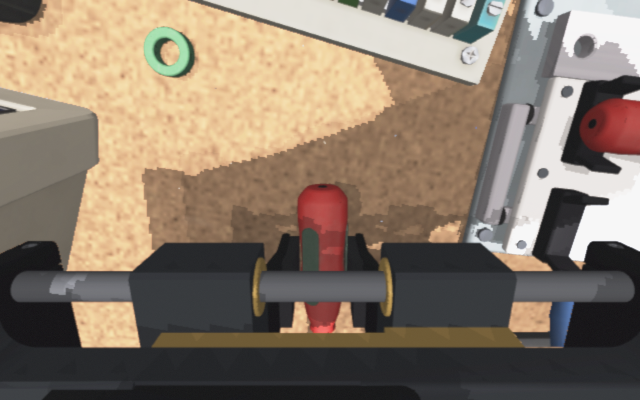

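```bash
python3 - <<'E'
from fit import *
q=np.load("tester.npy")
p=env.grab_frame("wrist"); e=ray(p,(322,184.5),.0575)[0]; t=env.read_state()["position"]
d=e-t; a=np.radians(9.6); print(e,d[0]*np.cos(a)+d[1]*np.sin(a),-d[0]*np.sin(a)+d[1]*np.cos(a))
a=[T(q,(-.083-.038,-.028,0)),np.degrees(q[2])]; print(a)
E
```

```text
[0.49338734 0.09742829 0.0575    ] -0.04028463043780416 -0.0014052637599428885
[array([0.49748789, 0.25965494, 0.        ]), np.float64(93.0189205753486)]
```

```bash
python3 - <<'E'
from fit import *
q=np.load("tester.npy"); yaw=np.degrees(q[2]); w=T(q,(-.083-.039,-.028,0))[:2]
env.move_straight([.5334,.1058,.2],rate=0.2)
env.goto([*w,.2],[-90,0,yaw])
env.move_straight([*w,.1],rate=0.12); env.dwell(.2)
for n in ("wrist","side","scene"):
    p=env.grab_frame(n); pickle.dump(p,open(f"f_{n}.pkl","wb"))
    im=p["image"]
    if n=="wrist": cv2.imwrite("pics/f_wrist.png",cv2.resize(im[30:330,180:480],None,fx=2,fy=2,interpolation=cv2.INTER_CUBIC))
    else:
        c=proj(p,[[.49,.27,.08]])[0].astype(int); im=im[c[1]-80:c[1]+80,c[0]-120:c[0]+120]; cv2.imwrite(f"pics/f_{n}.png",cv2.resize(im,None,fx=3,fy=3,interpolation=cv2.INTER_CUBIC))
r=env.read_state();print(r["position"],r["tool_rot"],r["force"],r["clock"],r["opening"])
E
```

```text
[0.49765806 0.25881065 0.10039585] [-9.00360542e+01 -3.04845954e-02  9.30197670e+01] [ 0.12775154  0.18955264 -1.26572043] 13.25 0.27853396085861176
```

View pics/f_wrist.png

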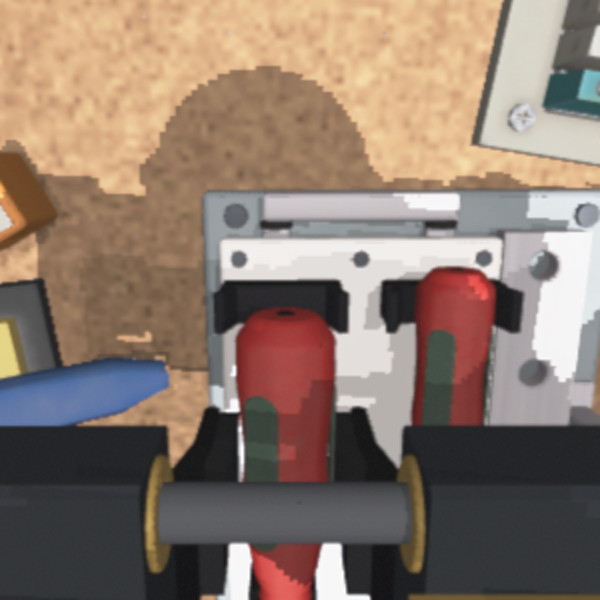

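View pics/f_side.png

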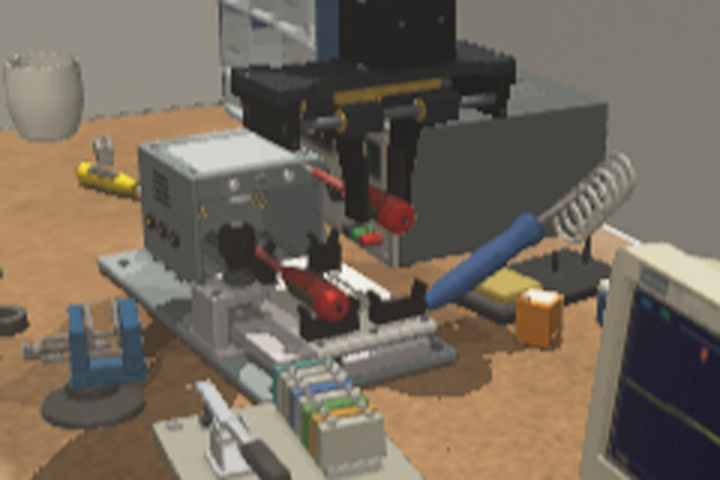

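View pics/f_scene.png

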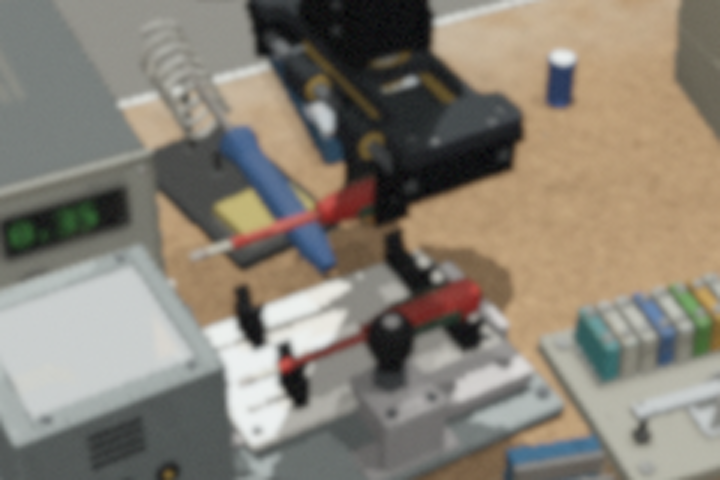

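```bash
python3 - <<'E'
from fit import *
q=np.load("tester.npy"); p=pickle.load(open("f_wrist.pkl","rb"))
c,s=np.cos(q[2]),np.sin(q[2])
def m(n,uv,z):
    w=ray(p,(180+uv[0]/2,30+uv[1]/2),z)[0]; print(n,(np.array([(w[0]-q[0])*c+(w[1]-q[1])*s,-(w[0]-q[0])*s+(w[1]-q[1])*c])*1000).round(1))
m("held end",(286,307),.109); m("held L",(238,370),.109); m("held R",(335,370),.109)
m("held L2",(245,450),.109); m("held R2",(331,450),.109)
for n,u in (("rest L",(216,290)),("rest R",(348,290)),("rest2 L",(384,290)),("rest2 R",(521,290)),("rest back",(282,283)),("r2 back",(400,281))): m(n,u,.055)
m("loaded end",(455,267),.0545);m("loaded L",(416,320),.0545);m("loaded R",(495,320),.0545)
m("deck rear",(360,239),.03); m("deck corner L",(221,240),.03); m("deck R",(501,239),.03)
w=env.read_state()["position"]; print(((w[0]-q[0])*c+(w[1]-q[1])*s),-(w[0]-q[0])*s+(w[1]-q[1])*c)
E
```

```text
held end [-162.6  -26.9]
held L [-146.8  -38.6]
held R [-146.8  -14.9]
held L2 [-125.5  -37.2]
held R2 [-125.5  -15.5]
rest L [-155.6  -49.1]
rest R [-155.6   -7. ]
rest2 L [-155.6    4.4]
rest2 R [-155.6   48.1]
rest back [-157.9  -28.1]
r2 back [-158.5    9.4]
loaded end [-162.9   26.6]
loaded L [-145.6   15.3]
loaded R [-145.7   40.8]
deck rear [-168.6   -0.9]
deck corner L [-168.3  -49.5]
deck R [-168.6   48.3]
-0.12185208383258771 -0.028125477199197342
```

```bash
python3 - <<'E'
from fit import *
q=np.load("tester.npy"); w=T(q,(-.083-.039,-.0292,0))[:2]
env.move_straight([*w,.07],rate=0.08); env.dwell(.2)
hit=env.move_straight([*w,.0445],rate=0.03,force_limit=4)
env.dwell(.1)
r=env.read_state();print(hit,r["position"],r["tool_rot"],r["force"],r["wrist_torque"],r["clock"])
for n in ("wrist","side","scene"):
    p=env.grab_frame(n); pickle.dump(p,open(f"g_{n}.pkl","wb"))
    im=p["image"]
    if n=="wrist": cv2.imwrite("pics/g_wrist.png",cv2.resize(im[30:330,180:480],None,fx=2,fy=2,interpolation=cv2.INTER_CUBIC))
    else:
        c=proj(p,[[.49,.27,.05]])[0].astype(int); im=im[c[1]-60:c[1]+60,c[0]-90:c[0]+90]; cv2.imwrite(f"pics/g_{n}.png",cv2.resize(im,None,fx=4,fy=4,interpolation=cv2.INTER_CUBIC))
E
```

```text
True [0.49845794 0.25848907 0.04622047] [-8.99471461e+01  4.56132191e-02  9.30219641e+01] [-0.94253341  0.06957147  5.23141983] [ 0.06642849  0.19744085 -0.04459876] 14.8167
```

View pics/g_wrist.png

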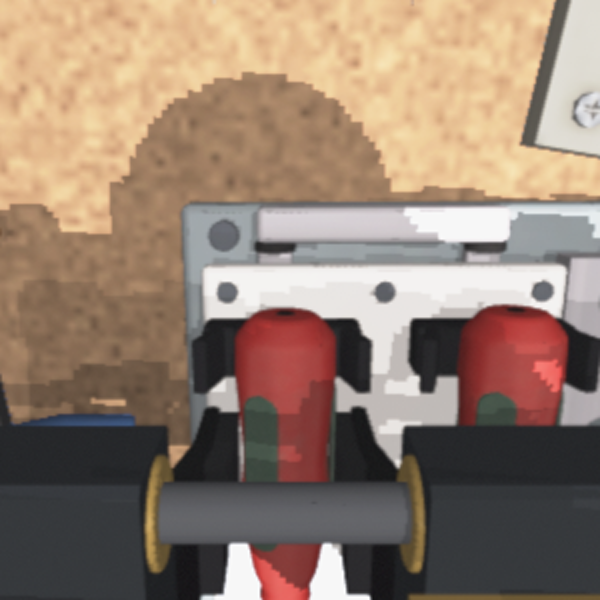

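View pics/g_side.png

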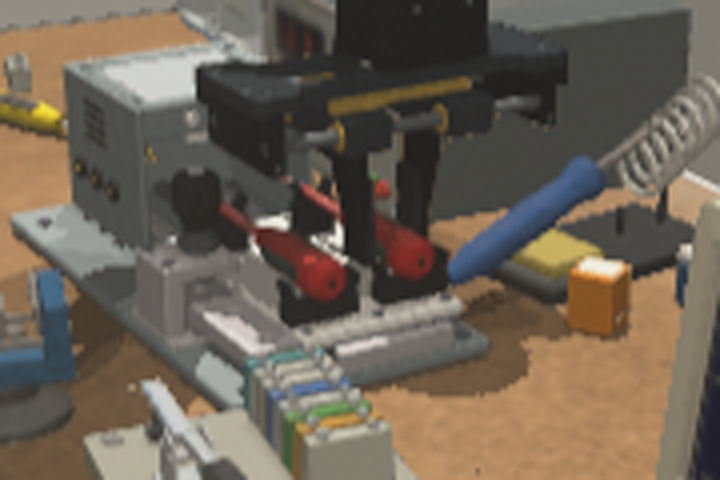

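View pics/g_scene.png

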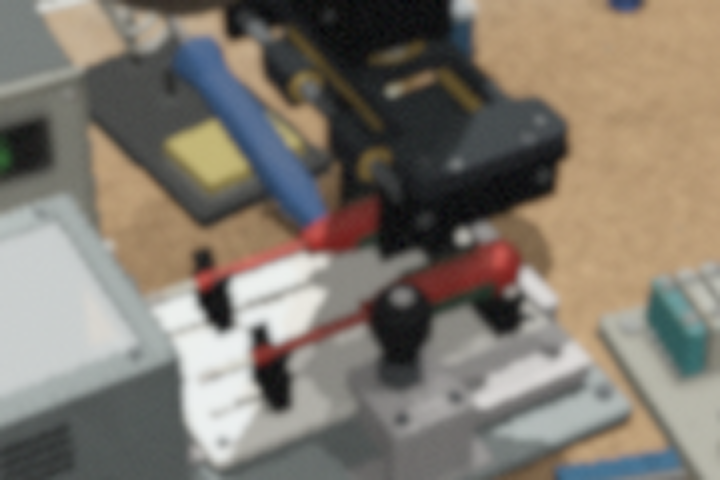

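```bash
python3 - <<'E'
from fit import *
q=np.load("tester.npy"); w=env.read_state()["position"]
env.gripper_to(0.36,25); env.dwell(.2)
r=env.read_state();print(r["opening"],r["force"])
hit=env.move_straight([w[0],w[1],.1],rate=0.08,force_limit=6); print(hit)
env.move_straight([w[0],w[1],.16],rate=0.15)
k=T(q,(-.16,.02,0))[:2]
env.gripper_to(0.5)
env.goto([*T(q,(-.08,.065,0))[:2],.16],[-90,0,np.degrees(q[2])+90]); env.dwell(.2)
for n in ("wrist","side","scene"):
    p=env.grab_frame(n); pickle.dump(p,open(f"i_{n}.pkl","wb"))
    im=p["image"]
    if n=="wrist": cv2.imwrite("pics/i_wrist.png",im)
    else:
        c=proj(p,[[.46,.27,.05]])[0].astype(int); im=im[c[1]-60:c[1]+60,c[0]-90:c[0]+90]; cv2.imwrite(f"pics/i_{n}.png",cv2.resize(im,None,fx=4,fy=4,interpolation=cv2.INTER_CUBIC))
r=env.read_state();print(r["position"],r["tool_rot"],r["force"],r["clock"])
E
```

```text
0.355671374459619 [-0.52976638  0.74060592 -0.2650004 ]
False
[0.4025676  0.29562013 0.15992056] [-8.99937911e+01 -5.81911753e-03 -1.77005047e+02] [-0.19261805 -0.21987573 -0.61848164] 19.1833
```

View pics/i_wrist.png

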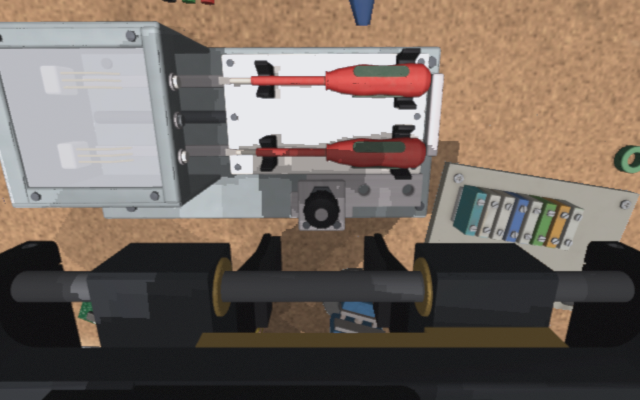

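View pics/i_side.png

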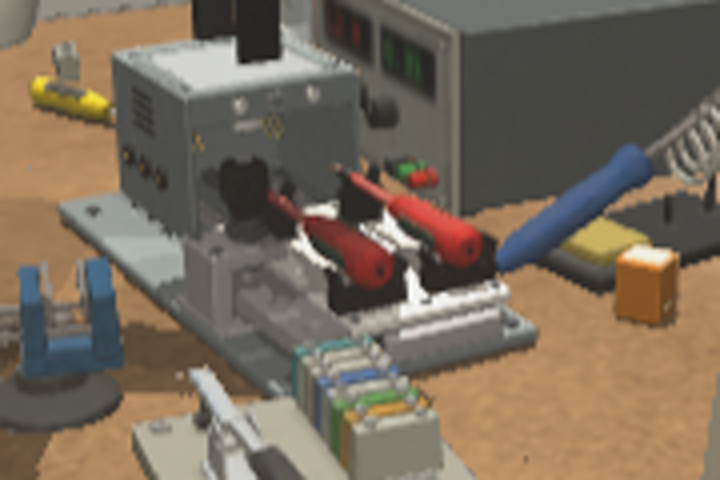

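View pics/i_scene.png

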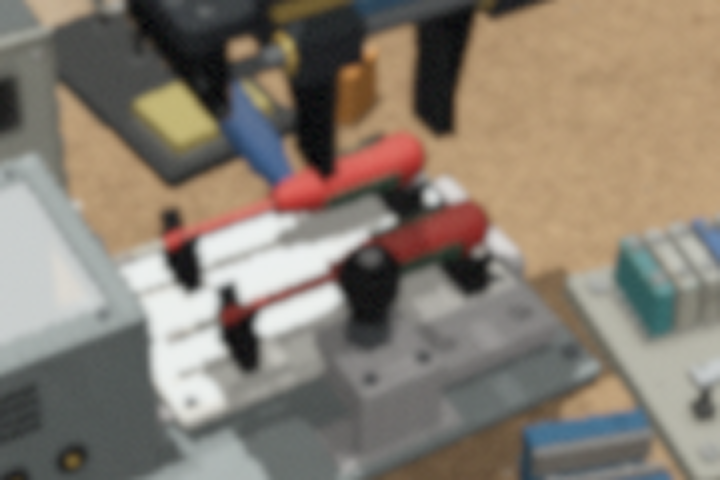

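```bash
python3 - <<'E'
from fit import *
q=np.load("tester.npy"); p=pickle.load(open("i_wrist.pkl","rb"))
print(ray(p,(321.5,211),.0985)[0], T(q,(-.08,.065,.0985)))
im=cv2.resize(p["image"][150:250,250:400],None,fx=5,fy=5,interpolation=cv2.INTER_CUBIC); cv2.imwrite("pics/j.png",im)
E
```

```text
[0.40510336 0.29473704 0.0985    ] [0.40245766 0.29570013 0.0985    ]
```

View pics/j.png

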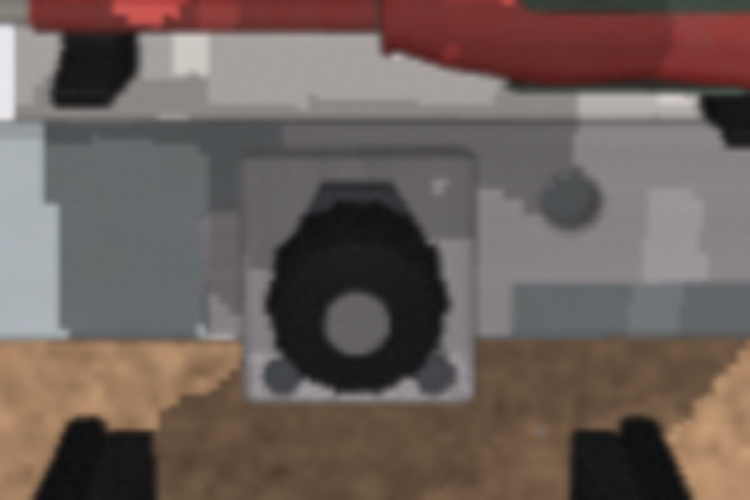

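```bash
python3 - <<'E'
from fit import *
P=[.4022,.2958]
env.move_straight([*P,.11],rate=0.12)
hit=env.move_straight([*P,.067],rate=0.06,force_limit=6); env.dwell(.1)
r=env.read_state(); print(hit,r["position"],r["force"])
env.gripper_to(0.0,55); env.dwell(.15)
r=env.read_state();print(r["opening"]*87,r["position"],r["force"],r["wrist_torque"],r["clock"])
for n in ("side","scene"):
    p=env.grab_frame(n)
    c=proj(p,[[.42,.29,.08]])[0].astype(int); im=p["image"][c[1]-60:c[1]+60,c[0]-90:c[0]+90]; cv2.imwrite(f"pics/k_{n}.png",cv2.resize(im,None,fx=4,fy=4,interpolation=cv2.INTER_CUBIC))
E
```

```text
False [0.40244539 0.29610772 0.06738968] [ 0.88388549 -0.02541608 -0.58566134]
24.359112075820963 [0.40228492 0.29632033 0.06718543] [-1.9175411   3.76433323  0.68841543] [0.58250334 0.58986773 0.01270502] 21.3667
```

View pics/k_side.png

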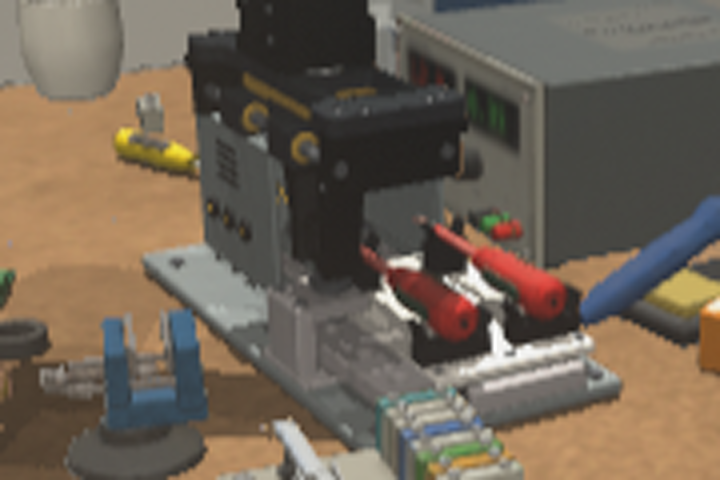

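View pics/k_scene.png

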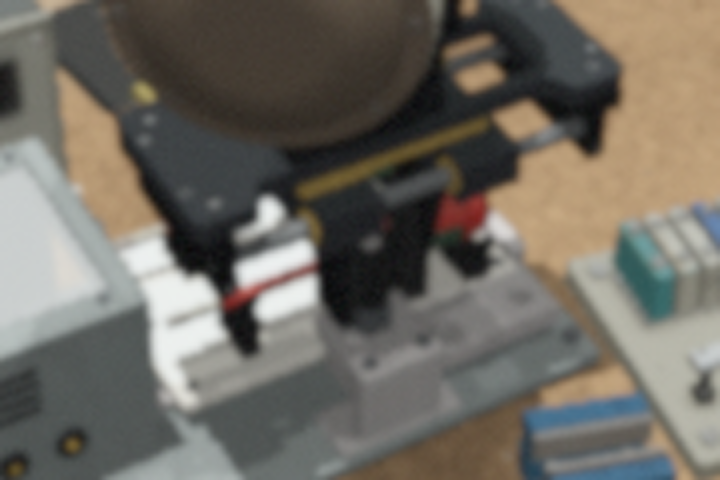

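```bash
python3 - <<'E'
from fit import *
r=env.read_state(); z0=r["position"][2]; P=[.4022,.2960]
for dz in (.006,.010,.0125,.0135):
    hit=env.move_straight([*P,z0+dz],rate=0.03,force_limit=30)
    r=env.read_state(); print(dz,hit,(r["position"][2]-z0)*1000,r["force"].round(1),r["opening"]*87,r["clock"])
    if hit: break
for i in range(3):
    env.dwell(.4); r=env.read_state(); print((r["position"][2]-z0)*1000,r["force"].round(1),r["opening"]*87,r["clock"])
for n in ("wrist","side","scene"):
    p=env.grab_frame(n); im=p["image"]
    if n!="wrist":
        c=proj(p,[[.42,.29,.08]])[0].astype(int); im=cv2.resize(im[c[1]-60:c[1]+60,c[0]-90:c[0]+90],None,fx=4,fy=4,interpolation=cv2.INTER_CUBIC)
    cv2.imwrite(f"pics/l_{n}.png",im)
E
```

```text
0.006 False 5.444753128561825 [ 1.4  4.8 -8.6] 24.32718985126915 21.825
0.01 False 9.544350648543684 [ 1.6  6.  -9.1] 24.407684085337934 22.1083
0.0125 False 11.890928144991792 [  2.1   4.8 -10.9] 24.450639790748788 22.3583
0.0135 False 12.134758989289244 [  3.    5.5 -14.5] 24.224406102310812 22.6083
12.15259833516573 [  4.2   5.3 -14.9] 24.45946565317422 23.0083
12.18565180991546 [  2.6   6.6 -14.6] 24.710861681748817 23.4083
12.150929422147225 [  3.5   5.9 -15.5] 24.56318010637073 23.8083
```

View pics/l_side.png

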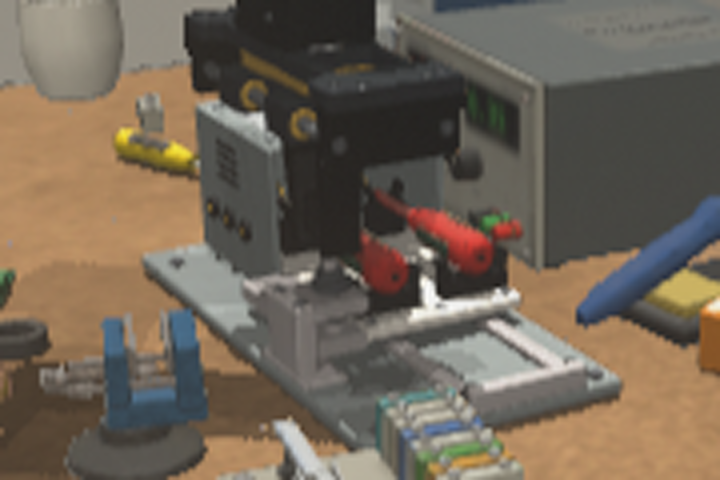

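View pics/l_wrist.png

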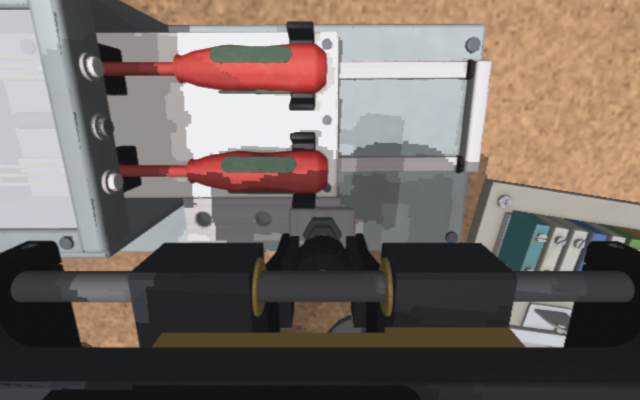

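View pics/l_scene.png

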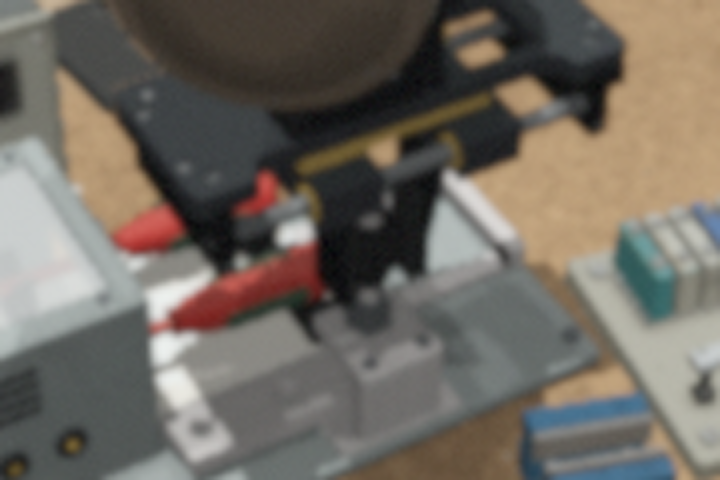

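```bash
python3 - <<'E'
from fit import *
q=np.load("tester.npy")
for i in range(4):
    env.dwell(.6); r=env.read_state(); p=env.grab_frame("wrist")
    print(r["position"][2],r["force"].round(1),r["opening"]*87,r["clock"])
    cv2.imwrite(f"pics/m{i}.png",p["image"])
    c,s=np.cos(q[2]),np.sin(q[2]); 
pickle.dump(p,open("m.pkl","wb"))
p=env.grab_frame("side"); cv2.imwrite("pics/m_side.png",cv2.resize(p["image"][120:270,170:370],None,fx=3.8,fy=3.8,interpolation=cv2.INTER_CUBIC))
E
```

```text
0.07934914829639161 [  3.1   5.8 -14.5] 24.443111340584004 24.5583
0.07933709825380848 [  3.5   6.2 -14. ] 24.17372590568284 25.2083
0.07933022836550714 [  2.9   5.9 -14.5] 24.60698321479965 25.8583
0.07936191785172778 [  3.6   6.5 -14.5] 24.228808612413292 26.5083
```

View pics/m0.png

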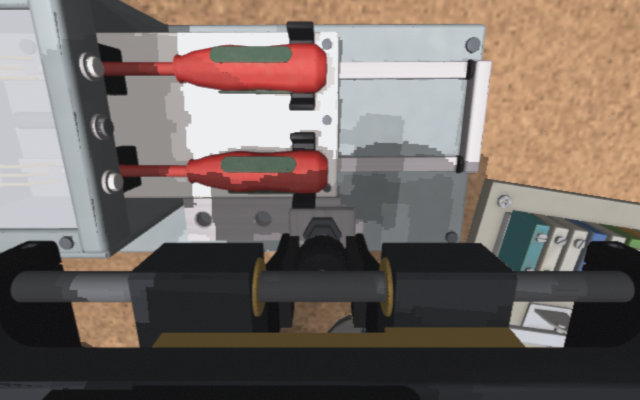

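View pics/m3.png

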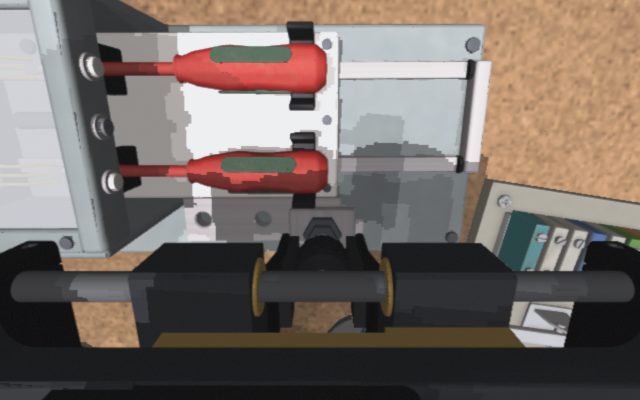

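View pics/m_side.png

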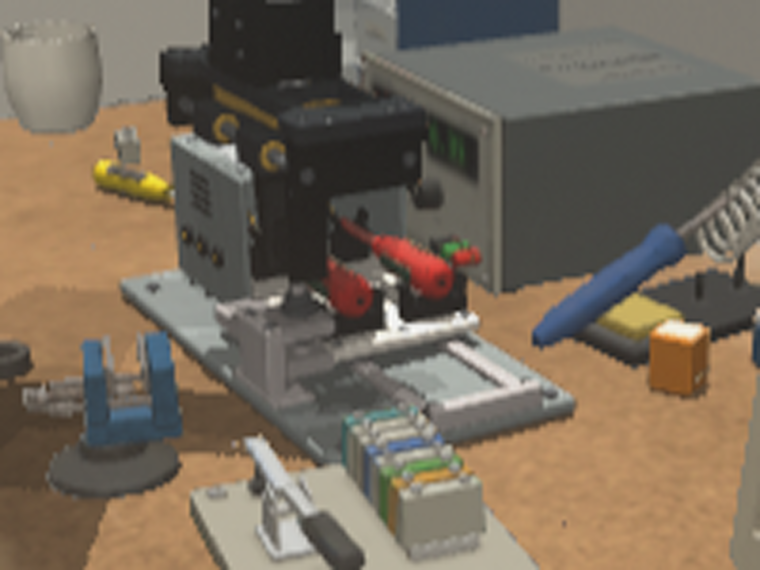

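```bash
python3 - <<'E'
from fit import *
q=np.load("tester.npy"); p=pickle.load(open("m.pkl","rb")); c,s=np.cos(q[2]),np.sin(q[2])
for n,uv,z in (("deck rear",(339.5,110),.03),("loose end",(327,67),.0545),("loaded end",(328,172),.0545),("hole",(203,218),.03),("hole",(263,218),.03)):
    w=ray(p,uv,z)[0]; print(n,(np.array([(w[0]-q[0])*c+(w[1]-q[1])*s,-(w[0]-q[0])*s+(w[1]-q[1])*c])*1000).round(1))
E
```

```text
deck rear [-91.5  -6.2]
loose end [-83.4 -28.3]
loaded end [-84.2  27.7]
hole [-0.7 63.9]
hole [-41.1  63.9]
```

```bash
python3 - <<'E'
from workcell import env
r=env.read_state(); print(r["position"],r["force"],r["opening"],r["clock"])
print(env.close_job())
E
```

```text
[0.40222362 0.29628626 0.07937341] [  4.10243677   6.18708178 -14.31879633] 0.28069592370894536 26.6083
the job is handed in; nothing more can be done
None
```

The loose screwdriver is lying in the empty rests, blade towards the hood, and the tray has run home with the plunger still held up. I handed the job in at 26.6 s, with the plunger gripped at 55 N.

- **Screwdriver:** I gripped it across the handle and lowered it until it touched at the expected height. I let go and lifted clear without disturbing it. The pictures show it parallel to the loaded one, with the two handle ends within about 1 mm of each other along the tray.
- **Plunger:** it rose 12.1 mm, then the force climbed from 11 N to 14.5 N over the last 0.25 mm, so it is against its stop. Height and force then stayed steady for about 4 s, with no sign of slip.
- **Tray:** it had come to rest. The seat holes and handle ends show about 79 mm of travel; the deck's rear edge read about 77.5 mm. The first two seat holes are past the plunger, so I take it to be at the 80 mm stop, with the difference down to camera calibration.

Other than that 1–2 mm spread in the wrist-camera measurements, no check failed. I corrected for it by shifting the screwdriver 1.2 mm sideways before setting it down. The sideways force on the knob was about 7 N at the end.

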